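Fit a fresh cell in an electronic door lock and snap its battery cover shut

ROBOT

A 6-joint arm with a two-finger parallel gripper is mounted at the origin on a cart in front of the work surface, level with it; the furniture and walls round the work are solid. World frame = base frame: x ahead of the robot, y to its left, z up, the work surface at z = 0. Lengths are in m, angles in rad, forces in N, time in s.
With the tool pointing down it reaches from about 0.3 to 0.875 m from the base axis. Payload 6.4 kg.
Tool frame: the origin (TCP) lies between the finger pads; the fingertips stand 8 mm ahead of it and the grasp point (between the pads) lies 11 mm behind it; z points along the fingers, y is the direction in which the jaws open and shut (so a half turn about z gives the same grasp; the last joint's range is limited). The gripper opens to 85 mm and grips with 20 to 120 N. Pads are 22 mm wide; open, the fingers measure 114 mm over their backs; the gripper's body (76 mm by 85 mm) begins 54 mm behind the grasp point. The pads swing forward as they close: fully open they stand 13 mm farther back than shut.
Start: joints at [0.942, 0.181, 1.607, -0, 1.354, -0.206], TCP at [0.236, 0.524, 0.239] pointing down, gripper open.
Joint ranges: [-2.99, 2.99], [-0.89, 2.07], [0.3, 2.58], [-1.14, 4.28], [0, 2.63], [-3.12, 3.12]. Speed limits (rad/s): [2.57, 2.57, 3.01, 3.14, 3.14, 3.14].

INTERFACE

Orientations are given as a unit quaternion [w, x, y, z].
In Python, from bench import monitor, viewer, workorder, spotter gives the robot as it stands. The module is installed in compiled form; this text tells all that it offers.
- The arm moves only by the tool move_arm, never from a script. Its argument "motion" is a list of rows, each a list of 3 entries, a list of its own where there are three numbers: the shift along the tool's x, y, z in units of 60 mm (1.0 is 60 mm), then the turn, a rotation vector about the tool's x, y, z in units of 8 degrees (1.0 is 8 degrees), then the opening in per cent of the stroke, from 0 (shut) to 100 (fully open). In form: [[[dx, dy, dz], [rx, ry, rz], grip], ...]. A call has 1 to 10 rows; each row is the pose to reach, as a shift and turn from the pose commanded when the call began, along the tool's axes at that moment; what a row does not reach only later rows make up. A row lasts 1/8 s, in which the tool goes at most 62.5 mm and 10.7 degrees, less where a joint would pass 70% of its speed; a pose out of reach is approached as far as the arm can. A call with a gripper value outside its range is refused whole. The fingers move at their own pace and stop on an object; the grip force is fixed at half the most. Time passes only in rows, so rows that repeat a pose let the fingers close. It gives the time, the measured TCP pose, the force and the opening at its end, in the units of the state.
- monitor.get_obs(): the state, without advancing time (a new reading comes with each control period).
- viewer.camera(name): name is "side" or "top"; returns the picture (400x640x3 uint8, blue, green, red); there is no depth.
- viewer.calibration(name): a dict with "fovy" (degrees; the focal length in pixels is half the picture's height over the tangent of half this angle, whatever the lens; pixels are square), "cx", "cy" (the principal point, pixels), "distortion" ([k1, k2, p1, p2, k3] as OpenCV has them; the pictures are not rectified), "extrinsics" (4x4, takes a point from camera to world coordinates). Camera axes: x right, y down, z forward; pixel columns grow to the right and rows downward; lengths in m; the calibration is good to about 2 mm. A picture is of the moment at which its call begins. calibration takes no time and is no camera call.
- workorder.hand_in(): hands the job in, once; it reports no verdict.
Trained networks look in the newest picture that a camera, given by its name, has taken for a name from the list of things; names that differ only in an ending like _2 or _b are one class to them, and where a whole thing is asked for, a point or a joint stands for the part that bears it (a point fixed in the world has none). Each returns a list of dicts, best first, with "score" (0 to 1); they miss things now and then, are a little off and sometimes report something else, mostly with a low value. They report only what shows in the picture. A call takes as long as a camera call. They do not tell look-alikes from the thing itself.
- spotter.search_frame(camera, name): "centre" ([column, row] as shares, 0 to 1, of the picture: columns of its width, rows of its height, amid what is visible of it).
- spotter.outline_of(camera, name): "region" (400x640 bool, what is visible of it) and "centre" ([column, row] as shares, 0 to 1, of the picture: columns of its width, rows of its height, amid what is visible of it).
The state is a dict: "time_s": time; "q": joint angles; "dq": joint speeds; "joint_efforts": joint torques, N m; "eef_pos": TCP position; "eef_rot": TCP orientation; "wrist_force": force on the tool from outside, world axes, zero at the start; "torque": the same for the moment, N m; "opening": opening from 0.0 (shut) to 1.0 (fully open).
Only numpy, scipy, OpenCV 4.12 (cv2) and the standard library are available. Lean on these libraries where they do the work, as an engineer would, in place of code of your own. Each camera call takes 0.05 s, during which the arm holds its last target. There are 200 camera calls.

TASK

Stand the fresh battery cell upright in the battery tube of the electronic lock unit, steel button up as it stands now. Then put the battery cover over it, its two beaded ends towards the two spring clips, and press it straight down until the clips snap over the beads and the force drops. Keep pressing so that the cover sits fully home on its seal, and finish with the gripper still pushing it down firmly, at about 10 N and well short of crushing it; leave the other things on the bench where they are.

Things in the scene. Friction and masses are not known exactly. Their poses are not given: they have to be found in the camera images.
- lock_unit: grey electronic lock unit, fixed on an 88 x 176 x 5 mm aluminium plate (x -44..44, y -50..126 mm). Origin on the battery tube's axis at worktop height, z up; y runs from the battery end to the motor housing. Flat battery deck 29 mm high (x -27..27, y -38..38); motor housing (y 38..113) 46 mm high, its thumb turn 65 mm. Yaw varies by 0.4 rad either way.
- tube_mouth (a point): centre of the mouth of the black battery tube, 39 mm above the worktop. Bore 20 mm, outside 30 mm, rounded lip. 21.5 mm below is a sprung brass contact; the cell on it stands 13 mm proud of the mouth. Along the unit's y, 33 mm either side is free for fingers above the mouth; along x the spring clips stand 25 mm from the axis, rising 5 mm above the mouth.
- seat (a point): centre of the top of the flat black rubber seal round the tube, 31 mm above the worktop: where the underside of the cover's rim sits when the cover is fully home; axes as the lock unit's.
- seal: the rubber seal itself (46 x 42 mm frame, 2 mm thick), fixed on the deck; its frame is the lock unit's.
- contact (a joint): sprung bottom contact in the tube, m pressed down from its free place; 0 with the cell just standing on it, 0.003 with the cover home; 0.5 N at 0, 2 N at 0.003.
- clip_front (a joint): steel spring clip at the unit's -x side, rad; 0 at rest, grows as it is pushed outward. A bead passes at about 0.09, then it springs back over it; one clip may give before the other. Passing the clips takes 8 to 20 N: the force rises from first touch (cover's rim 8 mm above the seal) and drops suddenly with the rim 2 to 5 mm above the seal.
- clip_rear (a joint): the same clip at the unit's +x side, rad; 0 at rest, grows outward.
- cell: lithium cell, 17 mm in diameter, 34.5 mm tall, blue with a yellow upper third and a small steel button on top, 18 g, standing upright on the worktop; origin at the centre of its underside, z up. Its foot is chamfered.
- cover: white battery cover, rim down, 46 x 42 x 23 mm, about 30 g. Origin at centre of underside, z up. Grip rib on top: 34 mm along cover x, 14 mm thick along y, height 23 to 35 mm. Hollow below (33 x 34, 18 mm deep) to fit over tube and cell. Along both x ends run round beads (24 to 27 mm from centre, height 0 to 5) that the clips hook over: cover x goes along unit x, either way round.
- flux_bottle: small white bottle with a blue cap and label, 30 mm in diameter, 100 mm tall, loose, leave alone; origin at the centre of its underside
- tape_roll: green roll of tape, 64 mm in diameter, 20 mm high, loose, leave alone; origin at the centre of its underside
- cylinder_back: brass lock cylinder 17 x 62 x 29 mm, loose on the worktop, leave alone; origin at the centre of its underside
Not all that is in view belongs to the job. There is more than one size of the cover; the job needs the smaller.

How it is judged:
On the way, in this order (a step that is already met when the one before it is completed fails the run):
1. the cell stands upright in the battery tube, down on its contact (horizontal distance between cell and tube_mouth below 0.0035 m and z of cell in the frame of tube_mouth below -0.019 m and angle between cell's own z axis and vertical below 0.22 rad), for 0.2 s.
2. a spring clip is pushed outward by the cover (value of joint any of clip_front, clip_rear above 0.04 rad).
3. both clips have snapped over the cover's beads (value of joint each of clip_front, clip_rear below 0.065 rad and z of cover in the frame of seat below 0.0018 m and horizontal distance between cover and seat below 0.004 m), for 0.2 s.
At the end, for the whole second after the job is handed in: Still pressed by the gripper: cover rim within 1 mm of the seal, on it with over 2 N, centred within 4 mm, level within 0.06 rad, at rest; both clips sprung back (below 0.065 rad); cell upright in the tube (within 0.22 rad), pressing the sprung contact down over 1.5 mm (z of cover in the frame of seat between -0.002 and 0.001 m and horizontal distance between cover and seat below 0.004 m and angle between cover's own z axis and vertical below 0.06 rad and value of joint each of clip_front, clip_rear below 0.065 rad and value of joint contact above 0.0015 m and horizontal distance between cell and tube_mouth below 0.0035 m and angle between cell's own z axis and vertical below 0.22 rad and contact force between cover and seal above 2 N and contact force between any of the fingers, the arm and cover above 2 N and linear speed of cover below 0.02 m/s); the arm keeps its last pose, push and grip.
It fails at once if the cover is crushed onto its seal (more than 60 N) (contact force between cover and seal above 60 N).
It fails at once if another thing on the bench is moved by more than 30 mm (distance of any of flux_bottle, cylinder_back, tape_roll from where it was at the start of the episode above 0.03 m).
It also fails if it takes over 67 s, if anything falls off the work surface, if the arm or the gripper's body presses on something with over 40 N, if the wrist force passes 120 N, or if a joint passes its speed limit or range.

## Working session

There is one attempt and no reset: what is moved stays moved. The work goes in short steps, Python scripts to look and compute and a tool call to move; the robot and the scene stay as the last step left them, time stands still between calls to the robot, and variables do not carry over. Pictures are saved under pics/ and viewed, about 8 in all and at most 12, crops included, and the job is handed in when it is done.

Besides the shell and the picture viewer there is one more tool, called after "Emit:" as a command line: name --argument value ..., lists and objects as JSON in quotes. move_arm: Moves the arm, as the interface text tells. Its arguments: {"type":"object","properties":{"motion":{"type":"array","items":{"type":"array"}}},"required":["motion"]}

```bash
mkdir -p pics; cat > h.py <<'E'
import numpy as np, cv2
from bench import monitor, viewer, workorder, spotter
from scipy.spatial.transform import Rotation as R
def K(n):
    c=viewer.calibration(n); f=200/np.tan(np.radians(c["fovy"])/2)
    return np.array([[f,0,c["cx"]],[0,f,c["cy"]],[0,0,1]]),np.array(c["distortion"],float),np.array(c["extrinsics"])
def ray(n,px):
    k,d,T=K(n); u=cv2.undistortPoints(np.array([[px]],float),k,d)[0,0]
    return T[:3,3],T[:3,:3]@np.array([u[0],u[1],1])
def atz(n,px,z):
    o,r=ray(n,px); return o+r*(z-o[2])/r[2]
def proj(n,P):
    k,d,T=K(n); Ti=np.linalg.inv(T)
    return cv2.projectPoints(np.atleast_2d(P).astype(float),cv2.Rodrigues(Ti[:3,:3])[0],Ti[:3,3],k,d)[0][:,0]
def tri(px1,px2,n1="top",n2="side"):
    o1,r1=ray(n1,px1);o2,r2=ray(n2,px2);r1/=np.linalg.norm(r1);r2/=np.linalg.norm(r2)
    s=np.linalg.lstsq(np.c_[r1,-r2],o2-o1,rcond=None)[0]
    a,b=o1+s[0]*r1,o2+s[1]*r2; return (a+b)/2,np.linalg.norm(a-b)
E
python3 - <<'E'
from h import *
np.set_printoptions(precision=3,suppress=True)
for n in("top","side"):
    im=viewer.camera(n); cv2.imwrite(f"pics/{n}0.png",im)
    print(n,K(n)[2].tolist(),K(n)[0][0],K(n)[1])
    for t in("lock_unit","cell","cover","flux_bottle","tape_roll","cylinder_back","seal","tube_mouth"):
        for r in spotter.outline_of(n,t)[:3]:
            m=r["region"]; ys,xs=np.where(m)
            c=np.array(r["centre"])*[640,400]
            if len(xs): print(t,round(r["score"],2),c,(xs.min(),xs.max(),ys.min(),ys.max()),m.sum(),atz(n,c,0.02))
print(monitor.get_obs())
E
```

```text
top [[0.023467901989656956, -0.9783746198049489, 0.20550513594001868, 0.41556975565851073], [-0.9997221556905526, -0.02342038250049276, 0.002664039219866826, -0.025444556110395634], [0.002206580530648326, -0.20551055691874398, -0.97865241122541, 0.939399771049803], [0.0, 0.0, 0.0, 1.0]] [369.609   0.    320.891] [-0.049  0.     0.     0.     0.   ]
lock_unit 0.72 [346.432 263.12 ] (np.int64(307), np.int64(380), np.int64(237), np.int64(281)) 2425 [ 0.463 -0.089  0.02 ]
cell 0.42 [251.008 214.4  ] (np.int64(247), np.int64(254), np.int64(215), np.int64(223)) 56 [0.579 0.153 0.02 ]
cover 0.97 [433.792 268.32 ] (np.int64(424), np.int64(443), np.int64(261), np.int64(282)) 394 [ 0.454 -0.305  0.02 ]
cover 0.76 [289.728 205.   ] (np.int64(273), np.int64(306), np.int64(189), np.int64(223)) 760 [0.605 0.056 0.02 ]
flux_bottle 0.72 [317.184 167.32 ] (np.int64(311), np.int64(322), np.int64(159), np.int64(178)) 202 [ 0.707 -0.011  0.02 ]
tape_roll 0.97 [205.696 155.2  ] (np.int64(195), np.int64(220), np.int64(148), np.int64(172)) 434 [0.734 0.283 0.02 ]
cylinder_back 0.67 [402.368 207.2  ] (np.in
[... 2156 characters left out ...]
52)) 211 [ 0.586 -0.259  0.02 ]
seal 0.51 [277.632 234.68 ] (np.int64(278), np.int64(280), np.int64(233), np.int64(235)) 3 [ 0.455 -0.11   0.02 ]
tube_mouth 0.89 [279.616 234.4  ] (np.int64(258), np.int64(307), np.int64(205), np.int64(255)) 1497 [ 0.46  -0.111  0.02 ]
{'time_s': 0.9, 'q': array([ 0.942,  0.181,  1.607, -0.   ,  1.354, -0.206]), 'dq': array([-0.001, -0.002,  0.001,  0.   ,  0.001, -0.001]), 'joint_efforts': array([ -0.001, -44.483, -35.169,  -0.   ,   0.   ,  -0.   ]), 'eef_pos': array([0.236, 0.524, 0.239]), 'eef_rot': array([0.   , 0.21 , 0.978, 0.   ]), 'wrist_force': array([-0.504,  0.241, -0.148]), 'torque': array([-0.043, -0.021,  0.001]), 'opening': 1.0015253394839563}
```

```bash
python3 - <<'E'
import cv2,numpy as np
t=cv2.imread("pics/top0.png")[140:300,190:450]; s=cv2.imread("pics/side0.png")[150:300,240:390]
cv2.imwrite("pics/a.png",cv2.resize(t,None,fx=3,fy=3,interpolation=cv2.INTER_CUBIC))
cv2.imwrite("pics/b.png",cv2.resize(s,None,fx=4,fy=4,interpolation=cv2.INTER_CUBIC))
E
```

```text
(no output)
```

View pics/a.png

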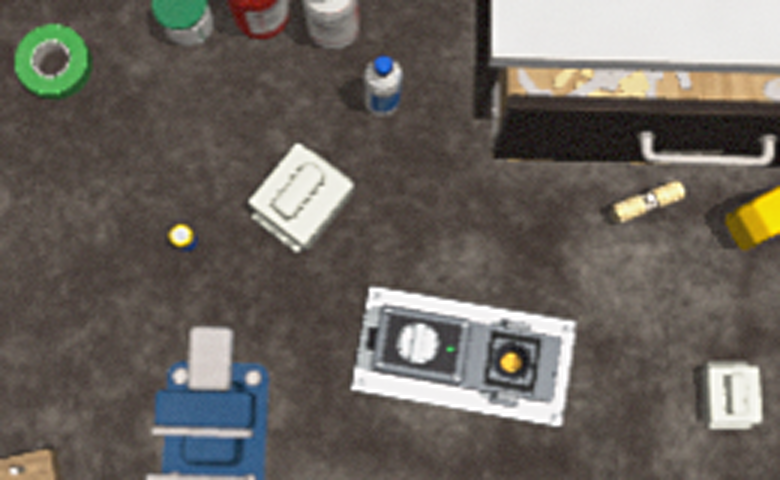

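View pics/b.png

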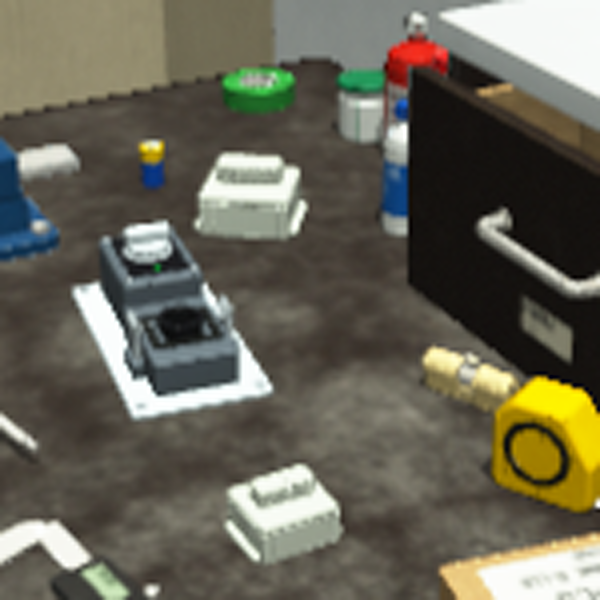

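```bash
cat > m.py <<'E'
from h import *
from scipy.optimize import least_squares
np.set_printoptions(precision=4,suppress=True)
t=cv2.imread("pics/top0.png"); s=cv2.imread("pics/side0.png")
# lock unit from plate corners (unit coords, z=5mm)
A=lambda l:np.array(l)/3+[190,140]
B=lambda l:np.array(l)/4+[240,150]
pt=A([[372,288],[577,320],[562,425],[353,390]]); ut=np.array([[44,126,5],[44,-50,5],[-44,-50,5],[-44,126,5]])/1e3
ps=B([[271,388],[135,414],[74,288]]); us=np.array([[44,-50,5],[-44,-50,5],[-44,126,5]])/1e3
def W(p,u):
    c,q=np.cos(p[2]),np.sin(p[2]); return u@np.array([[c,q,0],[-q,c,0],[0,0,1]])+[p[0],p[1],0]
for a,b in((1,0),(0,1),(1,1)):
    f=lambda p:np.r_[(a*(proj("top",W(p,ut))-pt)).ravel(),(b*(proj("side",W(p,us))-ps)).ravel()]
    r=least_squares(f,[.46,-.12,-.15]); print("unit",a,b,r.x,np.abs(r.fun).max())
p=r.x
def blob(im,lo,hi,box):
    x0,x1,y0,y1=box; h=cv2.inRange(cv2.cvtColor(im,cv2.COLOR_BGR2HSV)[y0:y1,x0:x1],lo,hi); ys,xs=np.where(h); return np.array([xs.mean()+x0,ys.mean()+y0]),len(xs),(xs.min()+x0,xs.max()+x0,ys.min()+y0,ys.max()+y0)
# brass contact, z 17.5mm
c,n,b=blob(t,(10,120,90),(35,255,255),(350,372,248,272)); print("contact",c,n,atz("top",c,.0175), "unit-origin at contact px",proj("top",[[p[0],p[1],.0175]]))
# dark tube blob
# cell: yellow blob both
c1,n1,b1=blob(t,(18,70,80),(40,255,255),(240,262,205,230)); c2,n2,b2=blob(s,(18,70,80),(40,255,255),(270,286,180,200))
print("cellY",c1,n1,b1,c2,n2,b2)
b3=blob(t,(0,0,0),(0,0,0),(0,1,0,1)) if 0 else None
print(tri(c1,c2),atz("top",c1,.033))
# cell blue part in side
c4,n4,b4=blob(s,(100,120,50),(130,255,255),(272,284,185,200)); print("blue side",c4,n4,b4,atz("side",c4,.0115))
# cover corners: mask
for n,im in(("top",t),("side",s)):
    box=(418,450,255,290) if n=="top" else (292,330,260,294)
    x0,x1,y0,y1=box; g=cv2.resize(im[y0:y1,x0:x1],None,fx=16,fy=16,interpolation=cv2.INTER_CUBIC); cv2.imwrite(f"pics/cov_{n}.png",g); print(box)
g=np.hstack([cv2.resize(cv2.imread(f"pics/cov_{n}.png"),(400,400)) for n in("top","side")])
cv2.imwrite("pics/cov.png",g)
E
python3 m.py
```

```text
unit 1 0 [ 0.4697 -0.125  -0.1401] 0.45543173543407534
unit 0 1 [ 0.4712 -0.1225 -0.1548] 0.6409014409253473
unit 1 1 [ 0.47   -0.1246 -0.1443] 0.7696596100174702
contact [359.7568 260.2432] 37 [ 0.4706 -0.1224  0.0175] unit-origin at contact px [[360.6475 260.5085]]
cellY [249.7179 218.0256] 39 (np.int64(246), np.int64(254), np.int64(214), np.int64(222)) [277.0909 187.7273] 33 (np.int64(274), np.int64(280), np.int64(185), np.int64(190))
(array([0.567 , 0.1545, 0.0289]), np.float64(0.0020987289024333756)) [0.5673 0.1534 0.033 ]
blue side [277.7419 193.3548] 31 (np.int64(275), np.int64(280), np.int64(191), np.int64(196)) [0.5653 0.1502 0.0115]
(418, 450, 255, 290)
(292, 330, 260, 294)
```

View pics/cov.png

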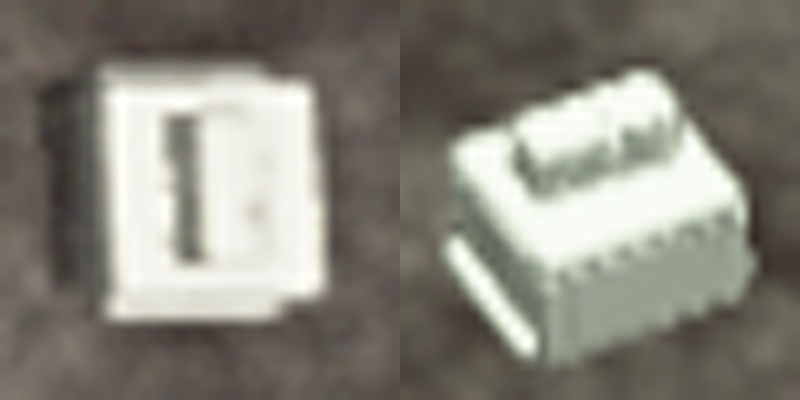

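```bash
cat > c.py <<'E'
from h import *
from scipy.optimize import least_squares
np.set_printoptions(precision=4,suppress=True)
def W(p,u):
    c,q=np.cos(p[2]),np.sin(p[2]); return u@np.array([[c,q,0],[-q,c,0],[0,0,1]])+[p[0],p[1],0]
pt=np.array([[315,82],[328,298],[112,300],[103,80],[232,185]])/[12.5,11.43]+[418,255]-.5
ps=np.array([[52,150],[148,272],[345,195],[200,125]])/[10.53,11.76]+[292,260]-.5
ut=np.array([[23,-21,23],[-23,-21,23],[-23,21,23],[23,21,23],[0,0,35]])/1e3
us=np.array([[-23,21,23],[-23,-21,23],[23,-21,23],[0,0,35]])/1e3
for a,b in((1,0),(0,1),(1,1)):
    f=lambda p:np.r_[(a*(proj("top",W(p,ut))-pt)).ravel(),(b*(proj("side",W(p,us))-ps)).ravel()]
    r=least_squares(f,[.45,-.31,0.]); print("cover",a,b,r.x,r.fun)
c=np.array([[.567,.153,0]])
E
python3 c.py
cat > mv.py <<'E'
# usage: mv.py x y z yaw(deg of tool y axis about z relative to world -y..): prints shift in tool axes/units
import sys; from h import *
np.set_printoptions(precision=3,suppress=True)
o=monitor.get_obs(); q=o["eef_rot"]; Rm=R.from_quat([q[1],q[2],q[3],q[0]])
x,y,z,yaw=map(float,sys.argv[1:5])   # yaw: world angle of tool y axis line (rad)
d=Rm.inv().apply(np.array([x,y,z])-o["eef_pos"])/.06
ty=Rm.as_matrix()[:,1]; cur=np.arctan2(ty[1],ty[0])
e=(yaw-cur+np.pi/2)%np.pi-np.pi/2
# level target: tool z down, tool y at cur+e
a=cur+e; Y=np.array([np.cos(a),np.sin(a),0]); Z=np.array([0,0,-1.]); X=np.cross(Y,Z)
rv=(Rm.inv()*R.from_matrix(np.c_[X,Y,Z])).as_rotvec()
print("shift",d,"turn",np.degrees(rv)/8,"pos",o["eef_pos"],"F",o["wrist_force"],"T",o["torque"],"open",o["opening"],"t",o["time_s"],"q",o["q"])
E
python3 mv.py .567 .153 .12 1.4258
```

```text
cover 1 0 [ 0.4477 -0.3064  0.0151] [-0.0994 -0.0408 -0.1403 -0.0068  0.137  -0.2192  0.0148  0.0689  0.0855
  0.1993 -0.     -0.     -0.     -0.      0.     -0.     -0.     -0.    ]
cover 0 1 [ 0.4471 -0.3076  0.0175] [ 0.      0.      0.      0.      0.      0.      0.      0.      0.
  0.     -0.1782  0.2353 -0.2196  0.0785  0.5695  0.1864 -0.1713 -0.5578]
cover 1 1 [ 0.4476 -0.3067  0.0167] [ 0.0171  0.0059  0.0062  0.0405  0.285  -0.1445  0.1327  0.1423  0.2194
  0.2606 -0.1649 -0.0355 -0.2297 -0.2099  0.5476 -0.0801 -0.1755 -0.823 ]
shift [-7.572 -3.381  1.989] turn [ 0.    0.   -1.99] pos [0.236 0.524 0.239] F [-0.504  0.241 -0.148] T [-0.043 -0.021  0.001] open 1.0015253394839563 t 0.9 q [ 0.942  0.181  1.607 -0.     1.354 -0.206]
```

Emit:
move_arm --motion '[[[-0.9, -0.4, 0], [0, 0, -0.3], 60], [[-1.8, -0.8, 0], [0, 0, -0.6], 60], [[-2.7, -1.2, 0], [0, 0, -1], 60], [[-3.6, -1.6, 0], [0, 0, -1.4], 60], [[-4.5, -2.0, 0], [0, 0, -2], 60], [[-5.4, -2.4, 0], [0, 0, -2], 60], [[-6.3, -2.8, 0], [0, 0, -2], 60], [[-7.0, -3.1, 0.5], [0, 0, -2], 60], [[-7.57, -3.38, 1.2], [0, 0, -2], 60], [[-7.57, -3.38, 1.9], [0, 0, -2], 60]]'

```text
time_s: 2.15
eef_pos: [0.569, 0.1505, 0.1244]
eef_rot: [0.001, 0.074, 0.997, -0.0]
wrist_force: [-0.6, 0.4, -0.3]
opening: 0.6
```

```bash
python3 mv.py .567 .153 .031 1.4258; python3 - <<'E'
from h import *
for n in("top","side"):
    im=viewer.camera(n); cv2.imwrite(f"pics/{n}1.png",im)
t=cv2.resize(cv2.imread("pics/top1.png")[180:250,220:290],(400,400),interpolation=2); s=cv2.resize(cv2.imread("pics/side1.png")[145:215,245:315],(400,400),interpolation=2)
cv2.imwrite("pics/c.png",np.hstack([t,s]))
E
```

```text
shift [0.043 0.037 1.557] turn [-0.     0.014 -0.016] pos [0.569 0.15  0.124] F [-0.624  0.428 -0.269] T [-0.009  0.014 -0.018] open 0.6002547671261679 t 2.15 q [ 0.057  0.335  1.666 -0.001  1.139 -1.366]
```

View pics/c.png

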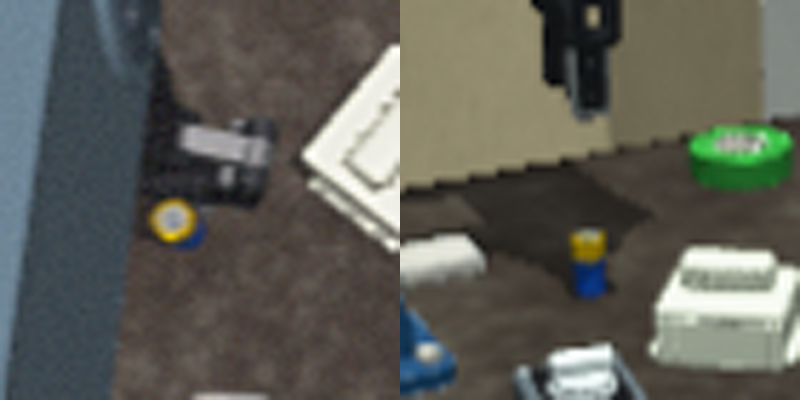

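Emit:
move_arm --motion '[[[0.04, 0.04, 0.5], [0, 0, 0], 60], [[0.04, 0.04, 1.0], [0, 0, 0], 60], [[0.04, 0.04, 1.5], [0, 0, 0], 60], [[0.04, 0.04, 1.5], [0, 0, 0], 40], [[0.04, 0.04, 1.5], [0, 0, 0], 20], [[0.04, 0.04, 1.5], [0, 0, 0], 0], [[0.04, 0.04, 1.5], [0, 0, 0], 0], [[0.04, 0.04, 1.5], [0, 0, 0], 0]]'

```text
time_s: 3.25
eef_pos: [0.5667, 0.156, 0.0375]
eef_rot: [0.002, 0.072, 0.997, 0.0]
wrist_force: [-0.3, 0.4, 7.1]
opening: 0.149
```

```bash
python3 mv.py .567 .153 .15 1.4258; python3 - <<'E'
from h import *
for n in("top","side"):
    im=viewer.camera(n); cv2.imwrite(f"pics/{n}2.png",im)
t=cv2.resize(cv2.imread("pics/top2.png")[180:250,220:290],(400,400),interpolation=2); s=cv2.resize(cv2.imread("pics/side2.png")[160:210,255:305],(400,400),interpolation=2)
cv2.imwrite("pics/d.png",np.hstack([t,s]))
E
```

```text
shift [-0.02  -0.047 -1.875] turn [0.007 0.027 0.01 ] pos [0.567 0.156 0.038] F [-0.334  0.396  7.134] T [ 0.066  0.089 -0.018] open 0.1489724753054716 t 3.25 q [ 0.067  0.461  1.701  0.     0.976 -1.361]
```

View pics/d.png

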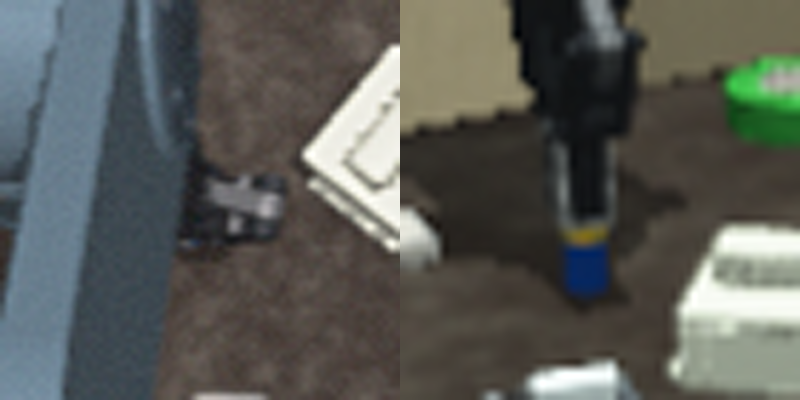

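Emit:
move_arm --motion '[[[0, 0, 0], [0, 0, 0], 40], [[0, 0, 0], [0, 0, 0], 40], [[0, 0, 0.07], [0, 0, 0], 40], [[0, 0, 0.07], [0, 0, 0], 20], [[0, 0, 0.07], [0, 0, 0], 0], [[0, 0, 0.07], [0, 0, 0], 0], [[0, 0, 0.03], [0, 0, 0], 0], [[0, 0, -0.5], [0, 0, 0], 0], [[0, 0, -1.0], [0, 0, 0], 0], [[0, 0, -1.5], [0, 0, 0], 0]]'

```text
time_s: 4.6
eef_pos: [0.5649, 0.1558, 0.1264]
eef_rot: [0.0, 0.072, 0.997, 0.0]
wrist_force: [-0.5, -0.7, -0.4]
opening: 0.162
```

```bash
python3 mv.py .470 -.124 .15 1.4258
```

```text
shift [ 0.898 -4.842 -0.393] turn [0.    0.001 0.01 ] pos [0.565 0.156 0.126] F [-0.475 -0.705 -0.357] T [ 0.045  0.012 -0.041] open 0.16193378058235589 t 4.6 q [ 0.067  0.328  1.67   0.     1.144 -1.361]
```

Emit:
move_arm --motion '[[[0.15, -0.8, -0.4], [0, 0, 0], 0], [[0.3, -1.6, -0.4], [0, 0, 0], 0], [[0.45, -2.4, -0.4], [0, 0, 0], 0], [[0.6, -3.2, -0.4], [0, 0, 0], 0], [[0.75, -4.0, -0.4], [0, 0, 0], 0], [[0.9, -4.84, -0.4], [0, 0, 0], 0], [[0.9, -4.84, 0.0], [0, 0, 0], 0], [[0.9, -4.84, 0.3], [0, 0, 0], 0], [[0.9, -4.84, 0.3], [0, 0, 0], 0], [[0.9, -4.84, 0.3], [0, 0, 0], 0]]'

```text
time_s: 5.85
eef_pos: [0.4704, -0.124, 0.1081]
eef_rot: [0.0, 0.072, 0.997, -0.0]
wrist_force: [0.2, -0.2, 0.0]
opening: 0.16
```

```bash
python3 mv.py .470 -.124 .108 1.4258; python3 - <<'E'
from h import *
np.set_printoptions(precision=4,suppress=True)
for n in("top","side"):
    im=viewer.camera(n); cv2.imwrite(f"pics/{n}3.png",im)
print("mouth px",proj("top",[[.470,-.124,.039]]),proj("side",[[.470,-.124,.039]]))
s=cv2.imread("pics/side3.png"); h=cv2.cvtColor(s,cv2.COLOR_BGR2HSV)
for nm,lo,hi in(("blue",(100,120,40),(130,255,255)),("yel",(18,90,80),(40,255,255))):
    m=cv2.inRange(h,lo,hi)[160:260,250:320]; ys,xs=np.where(m); print(nm,len(xs),xs.mean()+250,ys.mean()+160,xs.min()+250,xs.max()+250,ys.min()+160,ys.max()+160)
o=monitor.get_obs()["eef_pos"]
print("expected cell bottom/top px",proj("side",[o-[0,0,.031],o-[0,0,.008]]))
t=cv2.resize(cv2.imread("pics/top3.png")[225:295,310:380],(400,400),interpolation=2); s=cv2.resize(s[175:255,240:320],(400,400),interpolation=2)
cv2.imwrite("pics/e.png",np.hstack([t,s]))
E
```

```text
shift [ 0.006 -0.001  0.001] turn [-0.003  0.007  0.013] pos [ 0.47  -0.124  0.108] F [ 0.185 -0.193  0.048] T [-0.002 -0.015  0.051] open 0.15990997616771233 t 5.85 q [-0.502  0.151  1.934 -0.     1.055 -1.93 ]
mouth px [[361.3499 259.9866]] [[284.8779 228.9653]]
blue 66 275.0 211.1818181818182 250 289 204 216<stdin>:8: RuntimeWarning: Mean of empty slice.
  ret = ret.dtype.type(ret / rcount)
Traceback (most recent call last):
ValueError: zero-size array to reduction operation minimum which has no identity
```

```bash
python3 - <<'E'
from h import *
t=cv2.resize(cv2.imread("pics/top3.png")[225:295,310:380],(400,400),interpolation=2); s=cv2.resize(cv2.imread("pics/side3.png")[180:260,245:325],(400,400),interpolation=2)
cv2.imwrite("pics/e.png",np.hstack([t,s]))
E
```

```text
(no output)
```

View pics/e.png

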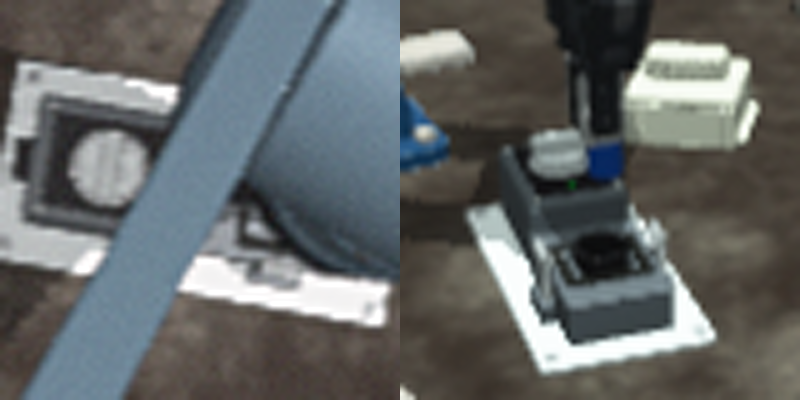

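```bash
cat > cell.py <<'E'
import sys; from h import *
np.set_printoptions(precision=4,suppress=True)
s=cv2.imread(sys.argv[1]); h=cv2.cvtColor(s,cv2.COLOR_BGR2HSV)
m=cv2.inRange(h,(105,150,60),(130,255,255))[195:235,278:296]; ys,xs=np.where(m); xs=xs+278;ys=ys+195
print("blue",len(xs),xs.mean(),ys.mean(),xs.min(),xs.max(),ys.min(),ys.max())
for r in range(ys.min(),ys.max()+1): print(r,xs[ys==r].min(),xs[ys==r].max())
o=monitor.get_obs()["eef_pos"]
print("axis at tip/-31mm/-mid",proj("side",[o-[0,0,.008],o-[0,0,.031],o-[0,0,.02]]))
# subpixel edges: blueness profile averaged over rows
b=(s[:,:,0].astype(float)-s[:,:,2])[ys.min()+2:ys.max()-1,276:298].mean(0); print(b.round())
# vs tube mouth: dark profile
E
python3 cell.py pics/side3.png
python3 - <<'E'
from h import *
s=cv2.imread("pics/side0.png")
print(s[222:238,270:300].sum(2)//3)
E
```

```text
blue 41 285.8536585365854 212.0 283 289 209 215
209 285 288
210 283 288
211 283 289
212 283 289
213 283 289
214 283 288
215 284 287
axis at tip/-31mm/-mid [[284.0245 206.5617]
 [284.4456 215.0745]
 [284.2453 211.0232]]
[ 11.  11.  11.  11.  11.  12.  34.  83.  85.  87.  86.  84.  76.  41.
 -10. -14. -15. -15. -14. -15. -15. -14.]
[[ 55  81  89  81  74  71  68  68  68  68  68  68  68  68  68  69  68  69
   68  67 149 242 141  74  74  77  75  74  74  77]
 [ 50  65  69  68  69  69  68  68  68  67  67  68  68  68  68  68  69  68
   69  78 132 231 233 117  84 111  90  77  82  88]
 [ 48  64  68  68  68  67  69  68  68  68  68  68  69  79  85  87  98 107
  108 112 135 218 251 231 111 167 155  82  88  93]
 [ 48  63  68  68  68  68  69  79  86  86  87  96 108 109  99 102 114 132
  132 132 134 177 247 249 160 190 198 117  90  89]
 [ 54  82  85  85  88  95 108 113 118 118 114  96  99  90  78  77  77  94
  100 106  99 118 201 237 212 188 195 162 112  80]
 [ 54 100 142 123 119 125 132 133 134 127  93  52  40  32  39  33  27  30
   43  55  46  59 127 196 233 182 176 158 111  78]
 [ 46 106 194 170 
[... 532 characters left out ...]
 17  21  32  22  20  17
   15  16  56 117  89  36  56 105 116 142 171  95]
 [247  83  74  98 133 106  94  46  62 103  67  14  13  13  16  15  16  18
   18  18  42  91  92  36  43  67 111 153 219 191]
 [248 123  70  96 125  92 119  50  46  78 106  44  16  16  19  23  24  26
   26  26  33  48  51  58  62  86 122 144 188 214]
 [251 223  71 101 125  94 124  81  44  57  93  52  28  27  26  29  29  43
   56  60  80  96  98 108 110 121 133 133 131 193]
 [251 233  77 103 133  86 111 116  53  37  44  44  54  49  80  97  96 102
  109 111 122 132 132 133 132 133 133 132 127 168]
 [248 157 105 105 138  78  81 127 104  98  96  99 107 104 123 133 133 133
  133 133 133 133 133 133 132 135 140 139 129 148]]
```

Emit:
move_arm --motion '[[[0.04, 0.01, 0.1], [0, 0, 0], 0], [[0.04, 0.01, 0.3], [0, 0, 0], 0], [[0.04, 0.01, 0.5], [0, 0, 0], 0], [[0.04, 0.01, 0.62], [0, 0, 0], 0], [[0.04, 0.01, 0.68], [0, 0, 0], 0], [[0.04, 0.01, 0.74], [0, 0, 0], 0], [[0.04, 0.01, 0.74], [0, 0, 0], 0]]'

```text
time_s: 6.82
eef_pos: [0.4675, -0.1228, 0.0627]
eef_rot: [-0.0, 0.072, 0.997, 0.0]
wrist_force: [-0.5, 1.6, -1.4]
opening: 0.163
```

```bash
python3 mv.py .468 -.1232 .0485 1.4258; python3 - <<'E'
from h import *
im=viewer.camera("side"); cv2.imwrite("pics/side4.png",im)
cv2.imwrite("pics/f.png",cv2.resize(im[190:250,255:315],(480,480),interpolation=2))
E
```

```text
shift [-0.01  -0.006  0.236] turn [ 0.002 -0.003  0.011] pos [ 0.467 -0.123  0.063] F [-0.496  1.637 -1.428] T [0.22  0.099 0.041] open 0.16344678593998965 t 6.825 q [-0.503  0.226  1.96   0.     0.956 -1.931]
```

View pics/f.png

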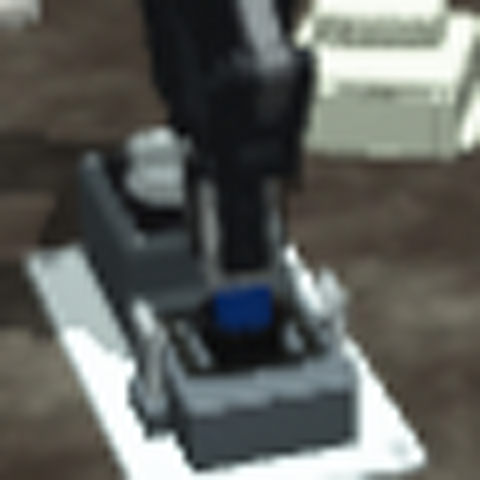

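Emit:
move_arm --motion '[[[-0.01, 0.01, 0.08], [0, 0, 0], 0], [[-0.01, 0.01, 0.14], [0, 0, 0], 0], [[-0.01, 0.01, 0.18], [0, 0, 0], 0], [[-0.01, 0.01, 0.22], [0, 0, 0], 0], [[-0.01, 0.01, 0.22], [0, 0, 0], 0]]'

```text
time_s: 7.5
eef_pos: [0.4682, -0.1224, 0.0494]
eef_rot: [-0.0, 0.072, 0.997, 0.0]
wrist_force: [-1.1, 0.6, -0.8]
opening: 0.163
```

Emit:
move_arm --motion '[[[0, 0, 0], [0, 0, 0], 20], [[0, 0, 0], [0, 0, 0], 25], [[0, 0, 0], [0, 0, 0], 32], [[0, 0, 0], [0, 0, 0], 32], [[0, 0, -0.3], [0, 0, 0], 32], [[0, 0, -0.8], [0, 0, 0], 32], [[0, 0, -1.5], [0, 0, 0], 32], [[0, -0.7, -2.0], [0, 0, 0], 50], [[0, -1.5, -2.0], [0, 0, 0], 60], [[0, -2.3, -2.0], [0, 0, 0], 60]]'

```text
time_s: 8.75
eef_pos: [0.4486, -0.2605, 0.1706]
eef_rot: [0.001, 0.071, 0.997, -0.001]
wrist_force: [0.6, -0.8, 0.3]
opening: 0.608
```

```bash
python3 mv.py .4476 -.3065 .14 1.587; python3 - <<'E'
from h import *
np.set_printoptions(precision=4,suppress=True)
im=viewer.camera("side"); cv2.imwrite("pics/side5.png",im);t=viewer.camera("top"); cv2.imwrite("pics/top5.png",t)
# expected cell top (17.5+34.5=52mm) silhouettes for candidate
print(proj("side",[[.4705,-.1228,.052],[.4705,-.1228,.039]]),proj("top",[[.4705,-.1228,.052]]))
cv2.imwrite("pics/g.png",np.hstack([cv2.resize(t[230:290,330:390],(400,400),interpolation=2),cv2.resize(im[200:250,258:308],(400,400),interpolation=2)]))
E
```

```text
shift [-0.091 -0.761  0.511] turn [-0.009  0.011 -1.139] pos [ 0.449 -0.261  0.171] F [ 0.648 -0.778  0.318] T [ 0.04  -0.027 -0.068] open 0.6077973351843575 t 8.75 q [-0.755  0.129  1.814  0.     1.197 -2.183]
[[284.6367 224.0752]
 [284.867  228.7176]] [[361.4447 259.4453]]
```

View pics/g.png

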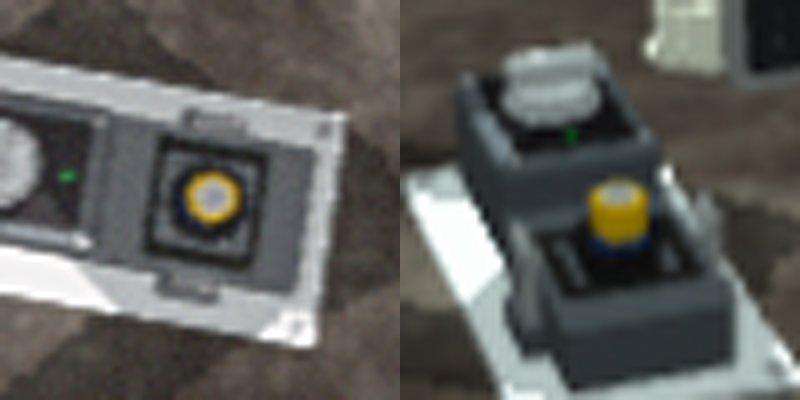

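Emit:
move_arm --motion '[[[-0.1, -0.4, 0], [0, 0, -0.6], 60], [[-0.1, -0.8, 0.3], [0, 0, -1.14], 60], [[-0.1, -0.8, 0.8], [0, 0, -1.14], 60], [[-0.1, -0.8, 1.2], [0, 0, -1.14], 60], [[-0.1, -0.8, 1.2], [0, 0, -1.14], 60], [[-0.1, -0.8, 1.2], [0, 0, -1.14], 60]]'

```text
time_s: 9.6
eef_pos: [0.4482, -0.3073, 0.0985]
eef_rot: [0.0, -0.008, 1.0, -0.0]
wrist_force: [0.4, -0.1, 1.3]
opening: 0.6
```

```bash
python3 mv.py .4476 -.3065 .034 1.587
```

```text
shift [0.01  0.014 1.075] turn [-0.004  0.005 -0.001] pos [ 0.448 -0.307  0.099] F [ 0.403 -0.137  1.328] T [-0.036 -0.006  0.01 ] open 0.6002377285858557 t 9.6 q [-0.82   0.282  1.796  0.     1.062 -2.407]
```

Emit:
move_arm --motion '[[[0.01, 0.01, 0.4], [0, 0, 0], 50], [[0.01, 0.01, 0.8], [0, 0, 0], 40], [[0.01, 0.01, 1.08], [0, 0, 0], 40], [[0.01, 0.01, 1.08], [0, 0, 0], 40], [[0.01, 0.01, 1.08], [0, 0, 0], 20], [[0.01, 0.01, 1.08], [0, 0, 0], 0], [[0.01, 0.01, 1.08], [0, 0, 0], 0], [[0.01, 0.01, 1.08], [0, 0, 0], 0], [[0.01, 0.01, 1.08], [0, 0, 0], 0]]'

```text
time_s: 10.72
eef_pos: [0.4478, -0.3076, 0.0342]
eef_rot: [0.001, -0.008, 1.0, -0.001]
wrist_force: [-0.2, 1.7, 6.2]
opening: 0.141
```

```bash
python3 mv.py .4705 -.1230 .14 1.4258; python3 - <<'E'
from h import *
np.set_printoptions(precision=4,suppress=True)
im=viewer.camera("side"); cv2.imwrite("pics/side6.png",im)
cv2.imwrite("pics/i.png",cv2.resize(im[250:300,285:335],(480,480),interpolation=2))
E
```

```text
shift [-0.429  3.068 -1.767] turn [-0.012  0.013  1.15 ] pos [ 0.448 -0.308  0.034] F [-0.235  1.653  6.187] T [ 0.187  0.022 -0.024] open 0.14082743979842363 t 10.725 q [-0.82   0.388  1.817  0.     0.934 -2.407]
```

View pics/i.png

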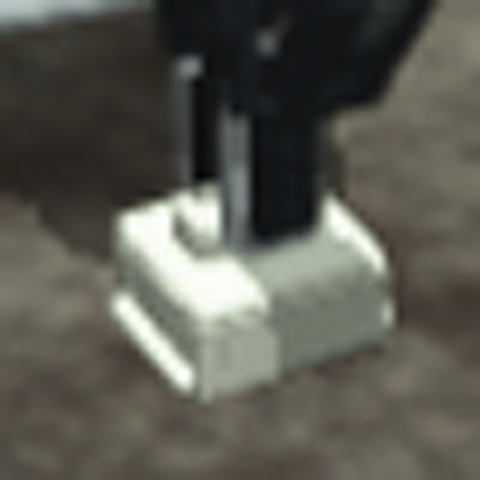

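Emit:
move_arm --motion '[[[0, 0, -0.4], [0, 0, 0], 0], [[0, 0, -1.0], [0, 0, 0], 0], [[0, 0.5, -1.6], [0, 0, 0.3], 0], [[-0.1, 1.2, -1.75], [0, 0, 0.7], 0], [[-0.3, 2.0, -1.75], [0, 0, 1.15], 0], [[-0.43, 2.7, -1.75], [0, 0, 1.15], 0], [[-0.43, 3.07, -1.6], [0, 0, 1.15], 0], [[-0.43, 3.07, -1.35], [0, 0, 1.15], 0], [[-0.43, 3.07, -1.35], [0, 0, 1.15], 0], [[-0.43, 3.07, -1.35], [0, 0, 1.15], 0]]'

```text
time_s: 12.02
eef_pos: [0.47, -0.1232, 0.1139]
eef_rot: [-0.0, 0.073, 0.997, -0.0]
wrist_force: [-0.3, -0.2, -0.5]
opening: 0.144
```

```bash
python3 mv.py .4705 -.1230 .073 1.4258; python3 - <<'E'
from h import *
np.set_printoptions(precision=4,suppress=True)
im=viewer.camera("side"); cv2.imwrite("pics/side7.png",im);t=viewer.camera("top"); cv2.imwrite("pics/top7.png",t)
o=monitor.get_obs()["eef_pos"]; c,q=np.cos(-.145),np.sin(-.145)
u=np.array([[-23,21,23],[-23,-21,23],[23,-21,23],[-23,-21,0],[23,-21,0],[-27,-20,0],[-27,20,0]])/1e3
u=u@np.array([[c,q,0],[-q,c,0],[0,0,1]])+o-[0,0,.034]
g=cv2.resize(im[190:250,255:315],(600,600),interpolation=2)
for p in proj("side",u): cv2.circle(g,tuple(int(v) for v in (p-[255,190]+.5)*10),3,(0,0,255),-1)
cv2.imwrite("pics/j.png",g)
E
```

```text
shift [-0.008  0.005  0.682] turn [-0.001 -0.    -0.008] pos [ 0.47  -0.123  0.114] F [-0.291 -0.21  -0.477] T [ 0.007 -0.04   0.005] open 0.14393565834878513 t 12.025 q [-0.501  0.141  1.932 -0.     1.069 -1.926]
```

View pics/j.png

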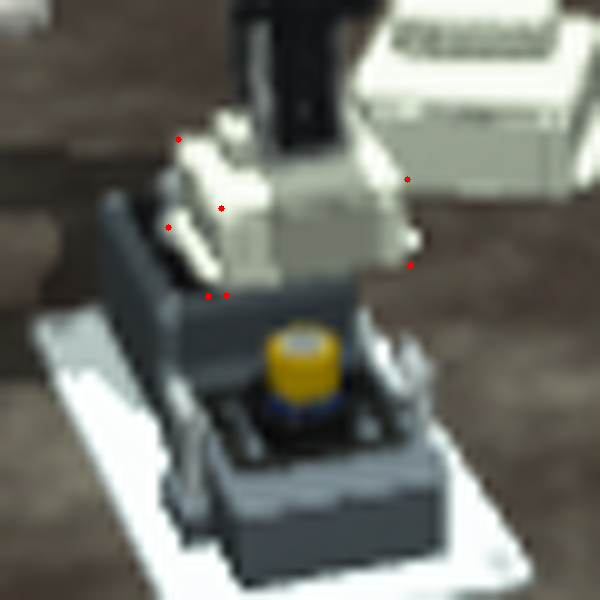

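Emit:
move_arm --motion '[[[-0.01, 0, 0.15], [0, 0, 0], 0], [[-0.01, 0, 0.3], [0, 0, 0], 0], [[-0.01, 0, 0.42], [0, 0, 0], 0], [[-0.01, 0, 0.52], [0, 0, 0], 0], [[-0.01, 0, 0.6], [0, 0, 0], 0], [[-0.01, 0, 0.6], [0, 0, 0], 0], [[-0.01, 0, 0.6], [0, 0, 0], 0]]'

```text
time_s: 13.0
eef_pos: [0.4707, -0.1224, 0.0781]
eef_rot: [0.0, 0.072, 0.997, -0.0]
wrist_force: [0.4, -0.2, 0.5]
opening: 0.14
```

```bash
python3 mv.py .4705 -.1230 .065 1.4258; python3 - <<'E'
from h import *
im=viewer.camera("side"); cv2.imwrite("pics/side8.png",im)
cv2.imwrite("pics/k.png",cv2.resize(im[195:250,258:313],(550,550),interpolation=2))
E
```

```text
shift [ 0.001 -0.011  0.218] turn [-0.001  0.002  0.001] pos [ 0.471 -0.122  0.078] F [ 0.368 -0.22   0.451] T [-0.033 -0.008  0.06 ] open 0.14015502946216837 t 13.0 q [-0.499  0.203  1.948 -0.     0.99  -1.925]
```

View pics/k.png

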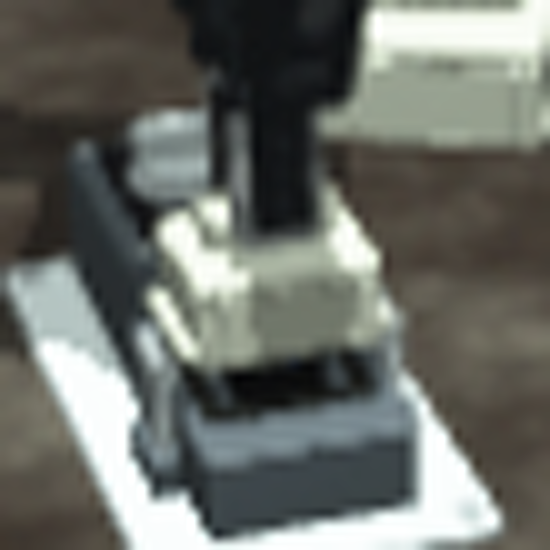

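Emit:
move_arm --motion '[[[0, -0.01, 0.04], [0, 0, 0], 0], [[0, -0.01, 0.08], [0, 0, 0], 0], [[0, -0.01, 0.11], [0, 0, 0], 0], [[0, -0.01, 0.11], [0, 0, 0], 0]]'

```text
time_s: 13.55
eef_pos: [0.4709, -0.1231, 0.0719]
eef_rot: [0.0, 0.072, 0.997, -0.0]
wrist_force: [-1.1, 0.0, 6.5]
opening: 0.142
```

Emit:
move_arm --motion '[[[0, 0, 0.02], [0, 0, 0], 0], [[0, 0, 0.04], [0, 0, 0], 0], [[0, 0, 0.04], [0, 0, 0], 0]]'

```text
time_s: 13.92
eef_pos: [0.4715, -0.1235, 0.0707]
eef_rot: [0.001, 0.072, 0.997, -0.001]
wrist_force: [-3.8, 1.4, 15.0]
opening: 0.14
```

Emit:
move_arm --motion '[[[0.02, 0, 0.02], [0, 0, 0], 0], [[0.02, 0, 0.05], [0, 0, 0], 0], [[0.02, 0, 0.05], [0, 0, 0], 0]]'

```text
time_s: 14.3
eef_pos: [0.4703, -0.1233, 0.0667]
eef_rot: [0.001, 0.072, 0.997, -0.001]
wrist_force: [1.2, -0.7, 0.6]
opening: 0.142
```

Emit:
move_arm --motion '[[[0, 0, 0.02], [0, 0, 0], 0], [[0, 0, 0.04], [0, 0, 0], 0], [[0, 0, 0.04], [0, 0, 0], 0], [[0, 0, 0.04], [0, 0, 0], 0]]'

```text
time_s: 14.8
eef_pos: [0.4698, -0.123, 0.0652]
eef_rot: [0.0, 0.072, 0.997, -0.0]
wrist_force: [-5.1, 2.8, 19.7]
opening: 0.142
```

```bash
python3 - <<'E'
from h import *
np.set_printoptions(precision=4,suppress=True)
im=viewer.camera("side"); cv2.imwrite("pics/side9.png",im)
o=monitor.get_obs(); print(o["wrist_force"],o["eef_pos"],o["torque"])
c,q=np.cos(-.145),np.sin(-.145)
u=np.array([[-23,21,23],[-23,-21,23],[23,-21,23],[-23,-21,0],[23,-21,0],[-27,-20,0]])/1e3
g=cv2.resize(im[195:250,258:308],(500,550),interpolation=2)
for z,col in((.031,(0,0,255)),):
    for p in proj("side",u@np.array([[c,q,0],[-q,c,0],[0,0,1]])+[.4705,-.123,z]): cv2.circle(g,tuple(int(v) for v in (p-[258,195]+.5)*10),2,col,-1)
b=cv2.resize(cv2.imread("pics/side8.png")[215:245,262:292],(300,300),interpolation=2)
g2=np.zeros((550,800,3),np.uint8); g2[:,:500]=g; g2[:300,500:]=b
cv2.imwrite("pics/l.png",g2)
E
```

```text
[-4.6867  2.9447 19.8662] [ 0.4698 -0.123   0.0652] [ 0.4138  0.9147 -0.0679]
```

View pics/l.png

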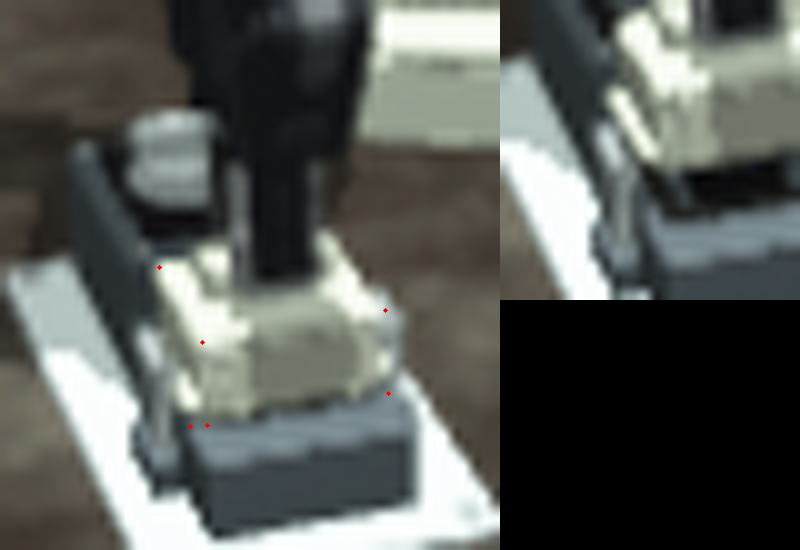

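Emit:
move_arm --motion '[[[0.01, 0, 0.01], [0, 0, 0], 0], [[0.01, 0, 0.01], [0, 0, 0], 0], [[0.01, 0, 0.01], [0, 0, 0], 0]]'

```text
time_s: 15.22
eef_pos: [0.4698, -0.123, 0.0651]
eef_rot: [0.001, 0.072, 0.997, -0.0]
wrist_force: [-4.9, 3.2, 23.5]
opening: 0.139
```

Emit:
move_arm --motion '[[[0, 0, -0.015], [0, 0, 0], 0], [[0, 0, -0.03], [0, 0, 0], 0], [[0, 0, -0.03], [0, 0, 0], 0], [[0, 0, -0.03], [0, 0, 0], 0]]'

```text
time_s: 15.72
eef_pos: [0.4694, -0.1229, 0.0652]
eef_rot: [0.001, 0.072, 0.997, -0.0]
wrist_force: [0.7, 1.2, 7.2]
opening: 0.143
```

Emit:
move_arm --motion '[[[0, 0, 0.008], [0, 0, 0], 0], [[0, 0, 0.008], [0, 0, 0], 0], [[0, 0, 0.008], [0, 0, 0], 0], [[0, 0, 0.008], [0, 0, 0], 0]]'

```text
time_s: 16.23
eef_pos: [0.4694, -0.1229, 0.0652]
eef_rot: [0.001, 0.072, 0.997, -0.0]
wrist_force: [-1.3, 1.4, 12.7]
opening: 0.139
```

```bash
python3 -c "
from h import *
o=monitor.get_obs();print(o['wrist_force'],o['eef_pos'],o['time_s'],o['dq'])"
```

```text
[-1.32618675  1.35226108 12.69475394] [ 0.46941709 -0.12292453  0.06519623] 16.225 [-0.00031299 -0.00077862 -0.00018228  0.00159859 -0.00038084 -0.00134031]
```

```bash
python3 -c "
from h import *
workorder.hand_in();o=monitor.get_obs();print(o['wrist_force'],o['eef_pos'],o['time_s'])"
```

```text
the job is handed in; nothing more can be done
the job is handed in; nothing more can be done
```

The cell is upright in the battery tube, the smaller cover is over it and appears snapped in and fully home, and I handed the job in at about 16 s. The hand-in reported no verdict, and I had no direct reading of the clip joints, the sprung contact or the seal force.

- **Cell:** after release, the picture showed it standing upright with the yellow part and a thin blue edge above the mouth. That matches the expected 13 mm proud.
- **Snap:** the force rose to about 15 N and fell suddenly to 0.6 N, which I take as both clips passing the beads.
- **Fully home:** the cover then met a stiff stop, moving only 0.1 mm for 3.7 N more. The peak was about 24 N at the wrist, well below the 60 N limit. The tool height put the rim at the seal to within about 0.2 mm, assuming the cover had not slipped in the grip.
- **Final state:** the gripper still held the rib and pushed with about 12.7 N at the wrist, somewhat above the 10 N asked. The arm was at rest. The tool stood 1 mm from the estimated tube axis.

**Checks that disagreed:**
- In the last side picture the cover's lower front corner appeared about 1 pixel (2 mm) higher than predicted. The same offset showed before contact, so I took it as calibration or corner rounding.
- About 5 N of sideways force appeared while pressing and dropped to about 1.3 N once I eased off.

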